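# Set the diverter and sort the pink wheel

## Robot

A 7-joint arm with a two-finger parallel gripper is mounted at the origin on a cart in front of the work surface, level with it; the furniture and walls round the work are solid. World frame = base frame: x ahead of the robot, y to its left, z up, the work surface at z = 0. Lengths are in mm, angles in degrees, forces in N, time in s.
With the tool pointing down it reaches from about 425 to 875 mm from the base axis. Payload 4.7 kg.
Tool frame: the origin (TCP) lies at the very end of the fingers, on their centre line; the grasp point (between the pads) lies ctrl.tcp_to_grasp behind it (ctrl.tcp_to_grasp is the distance from the TCP to the grasp point, in mm); z points along the fingers, y is the line along which they close (so a half turn about z gives the same grasp; the last joint's range is limited). The gripper opens to 85 mm and grips with 20 to 120 N. Pads are 22 mm wide; open, the fingers measure 114 mm over their backs; the gripper's body (76 mm by 85 mm) begins 54 mm behind the grasp point. The pads swing forward as they close: fully open they stand 13 mm farther back than shut.
Start: joints at [-68.062, 18.392, -4.016, 83.108, 1.295, 78.541, -3.26], TCP at [234.35, 606.304, 231.349] pointing down, gripper open.
Joint ranges: [-163.93, 163.93], [-17.29, 119.83], [-79.2, 71.16], [3.27, 140.29], [-89.18, 269.18], [5.43, 117.66], [-154.24, 154.24]. Speed limits (degrees/s): [147.25, 147.25, 180, 180, 180, 180, 180].

## Interface

Orientations are given as a 3x3 rotation matrix whose columns are the frame's x, y, z axes.
In Python, from bench import ctrl, cam, eoat gives the robot as it stands (ctrl), with the cameras (cam) and the gripper (eoat). Calls block until the motion is done:
- ctrl.goto(position, orientation): joint-space move of the TCP to a pose.
- ctrl.servo_line(position, rot=None, speed=150, threshold=None): straight line of the TCP; rot=None keeps the orientation; speed is the mean speed in mm/s. With threshold (N) it stops when the force on the tool has changed by that much, and returns True; else False.
- ctrl.movej(angles): joint-space move.
- eoat.let_go() and eoat.clamp(force=None): open the fingers fully, or close them until they stop; force is the grip in N (None keeps the last).
- ctrl.wait(seconds).
- ctrl.ik(position, orientation): joint angles nearest the present ones, or None.
- cam.snapshot(name): name is "scene" or "top" or "wrist"; returns a dict with "image" (400x640x3 uint8, red, green, blue), "vertical_fov" (degrees; the focal length in pixels is half the picture's height over the tangent of half this angle, whatever the lens; pixels are square), "cx", "cy" (the principal point, pixels), "camera_from_world" (4x4, takes a point from world to camera coordinates). Camera axes: x right, y down, z forward; pixel columns grow to the right and rows downward; lengths in mm; the calibration is good to about 2 mm. A picture is of the moment at which its call begins. There is no depth.
A pose or a line that the arm cannot do raises ctrl.Unreachable and nothing moves.
- ctrl.hand_in(): hands the job in; it is judged then, once.
Readings, each from a call of its own:
- ctrl.current_t(): time.
- ctrl.current_qpos(): joint angles.
- ctrl.current_dq(): joint speeds.
- ctrl.current_tau(): joint torques, N m.
- ctrl.current_position(): TCP position.
- ctrl.current_ee_rot(): TCP orientation.
- ctrl.current_ft_force(): force on the tool from outside, world axes, zero at the start.
- ctrl.current_moment(): the same for the moment, N m.
- ctrl.current_grip_width(): opening from 0.0 (shut) to 1.0 (fully open).
- ctrl.current_finger_force(): force on a finger pad.
Only numpy, scipy, OpenCV 4.12 (cv2) and the standard library are available. Lean on these libraries where they do the work, as an engineer would, in place of code of your own. Each camera call takes 0.05 s, during which the arm holds its last target. There are 200 camera calls.

## Task

The pale pink wheel, the smallest of the three loose wheels, belongs in the blue bin. Swing the sorter's red-knobbed lever fully over to the side where the blue bin stands and leave it there, then drop the wheel into the hopper on top so that it slides off the tilted plate into the blue bin.

Things in the scene. Friction and masses are not known exactly. Their poses are not given: they have to be found in the camera images.
- pink_wheel: spare engraving wheel lying flat: a pale pink disc, 40 mm across and 9 mm thick, 50 g, with a small brass centre. Origin: centre of its underside, z up. It is the smallest of three loose wheels in a row on the right of the bench; the others are brown (52 mm across, 12 mm thick) and pale grey (64 mm across, 15 mm thick). The three lie in any order.
- sorter: grey metal two-way sorter, fixed. Origin under its centre on the bench; x away from the robot, y left, turned by its yaw. On top a hopper, open mouth 85 mm square centred over the origin, rim 218 mm up. Inside, a steel plate tilts left or right on a shaft along x, 120 mm up, in one piece with the red-knobbed lever in front. Below 180 mm its y sides are open: parts slide out there.
- lever_knob (a point): centre of the lever's red knob, 28 mm across, 40 mm tall along the lever. The lever is a 10 mm round bar from the shaft up to the knob, 119 mm from shaft axis to knob centre, swinging sideways in the sorter's plane x = -88 mm. Push the bar or knob sideways: about 2 N at the knob moves it.
- diverter (a joint): lean of the lever from upright, rad: 0 upright (plate level, a part stays on it), +1.0 the stop fully over to the sorter's +y (left): the plate then tips parts out to the left; -1.0 the stop to -y: parts go out to the right. It stays where it is left. Starts near upright.
- blue_bin: open blue plastic bin, 110 x 130 mm (x by y), 50 mm high, walls 4 mm, fixed on the sorter's left or right, its centre 92 mm from the sorter's centre along the sorter's y. A like yellow bin stands on the other side. Origin: centre of its underside; axes as the sorter's.

How it is judged:
By the outcome, as a careful person would: the job done as asked, in the order asked, and still so for the second after the job is handed in, with the robot touching nothing.
It also fails if it takes over 56 s, if anything falls off the work surface, if the arm or the gripper's body presses on something with over 40 N, if the wrist force passes 120 N, or if a joint passes its speed limit or range.

## Working session

There is one attempt and no reset: what is moved stays moved. The work goes in short steps, each a Python script; the robot and the scene stay as the last script left them, time stands still between calls to the robot, and variables do not carry over. Pictures are saved under pics/ and viewed, at most 10 in all, crops included, and the job is handed in when it is done.

```bash
mkdir -p pics
cat > h.py <<'E'
import numpy as np, cv2
from bench import ctrl, cam, eoat
def snap(n,f):
    s=cam.snapshot(n); cv2.imwrite(f,s["image"][:,:,::-1]); return s
def ray(s,u,v):
    T=np.array(s["camera_from_world"]); f=200/np.tan(np.radians(s["vertical_fov"])/2)
    R=T[:3,:3]; o=-R.T@T[:3,3]; d=R.T@np.array([(u-s["cx"])/f,(v-s["cy"])/f,1]); return o,d/np.linalg.norm(d)
def onz(s,u,v,z):
    o,d=ray(s,u,v); return o+d*(z-o[2])/d[2]
def proj(s,p):
    T=np.array(s["camera_from_world"]); f=200/np.tan(np.radians(s["vertical_fov"])/2)
    c=T[:3,:3]@np.array(p)+T[:3,3]; return np.array([s["cx"]+f*c[0]/c[2],s["cy"]+f*c[1]/c[2]])
def tri(*rs):
    A=0;b=0
    for o,d in rs:
        P=np.eye(3)-np.outer(d,d); A=A+P; b=b+P@o
    return np.linalg.solve(A,b)
E
python3 - <<'E'
from h import *
import pickle
S={n:snap(n,f"pics/{n}0.png") for n in("scene","top")}
pickle.dump(S,open("s0.pkl","wb"))
for s in S.values():
    T=np.array(s["camera_from_world"]);print(-T[:3,:3].T@T[:3,3],T[2,:3],s["vertical_fov"],s["cx"],s["cy"])
print(ctrl.current_t(),ctrl.tcp_to_grasp,ctrl.current_ee_rot())
E
```

```text
[ 948.41118252 -409.1599877   731.83126172] [-0.48280333  0.57029773 -0.66457614] 54.98986211274056 321.71289913493007 199.30248708425663
[ 393.9991816    69.17382769 1198.97715115] [ 0.14591437  0.00446085 -0.98928717] 52.48846312075354 315.64257429448605 199.54984132106938
0.1 18.700000000000003 [[-9.32763253e-01  3.60489193e-01 -5.06087435e-04]
 [ 3.60489525e-01  9.32761772e-01 -1.66691525e-03]
 [-1.28845921e-04 -1.73727651e-03 -9.99998483e-01]]
```

View pics/scene0.png

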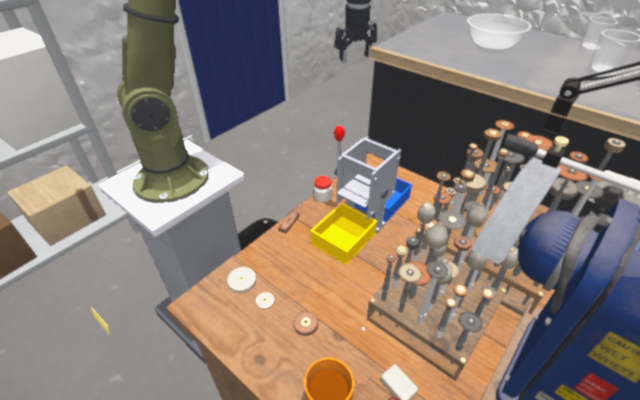

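View pics/top0.png

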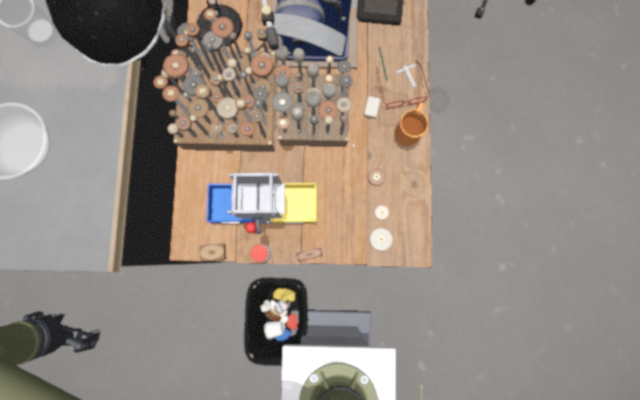

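The scene shows the blue bin behind/left (+y) of the sorter and the yellow bin on the right. The red knob is at scene (339,132) and top (252,227). The small wheel is in the middle, at scene (265,300) and top (382,212). A red-lidded jar stands near the lever, at top (260,253). Next I'll measure these.

Run:
```python
from h import *
import pickle
S=pickle.load(open("s0.pkl","rb"))
def blobs(n,m,roi,minA=15):
    x0,y0,x1,y1=roi; k=np.zeros_like(m); k[y0:y1,x0:x1]=m[y0:y1,x0:x1]
    c,_=cv2.findContours(k,cv2.RETR_EXTERNAL,cv2.CHAIN_APPROX_NONE); r=[]
    for q in c:
        M=cv2.moments(q)
        if M["m00"]>=minA: r.append((M["m10"]/M["m00"],M["m01"]/M["m00"],M["m00"],cv2.minAreaRect(q)))
    return r
H={n:cv2.cvtColor(s["image"],cv2.COLOR_RGB2HSV) for n,s in S.items()}
for n,roiw,roib in(("top",(360,160,410,260),(180,160,340,265)),("scene",(215,255,330,340),(280,110,430,270))):
    s=S[n];h=H[n]
    m=cv2.inRange(h,(0,0,165),(179,95,255))
    for b in blobs(n,m,roiw): print(n,"wheel",np.round(b[:3],1),np.round(onz(s,b[0],b[1],9),1), s["image"][int(b[1])+3,int(b[0])-4])
    red=cv2.inRange(h,(0,170,120),(6,255,255))|cv2.inRange(h,(172,170,120),(179,255,255))
    for b in blobs(n,red,roib): print(n,"red",np.round(b[:3],1), np.round(onz(s,b[0],b[1],239),1))
    for col,lo,hi in(("yel",(22,150,100),(35,255,255)),("blue",(100,170,80),(125,255,255))):
        for b in blobs(n,cv2.inRange(h,lo,hi),roib,100):
            bx=cv2.boxPoints(b[3]); print(n,col,np.round(b[:2]),b[3][2],[np.round(onz(s,*p,50)[:2]) for p in bx])
ims=[cv2.resize(S["top"]["image"][160:270,190:410],None,fx=3.6,fy=3.6,interpolation=2)[:,:,::-1]]
ims.append(cv2.resize(S["scene"]["image"][110:270,280:430],None,fx=3.7,fy=3.7,interpolation=2)[:,:,::-1])
cv2.imwrite("pics/c1.png",ims[0]);cv2.imwrite("pics/c2.png",ims[1])
```

```text
top wheel [ 386.4  209.5 4460. ] [ 544.3 -135.     9. ] [230 215 185]
scene wheel [305.4 321.4  77. ] [ 643.5 -104.1    9. ] [232 197 153]
scene wheel [264.6 299.9 259. ] [ 540.2 -122.5    9. ] [247 239 227]
scene wheel [241.  278.4 569.5] [ 456.6 -117.4    9. ] [244 241 232]
scene red [322.4 182.  127. ] [557.5  55.3 239. ]
scene red [339.  132.4  89.5] [466.9 225.1 239. ]
scene yel [343. 233.] 45.0 [array([506.,  47.]), array([489., 242.]), array([634., 192.]), array([634.,  18.])]
scene blue [397. 198.] 25.559965133666992 [array([607., 220.]), array([561., 382.]), array([610., 381.]), array([651., 222.])]
```

View pics/c1.png

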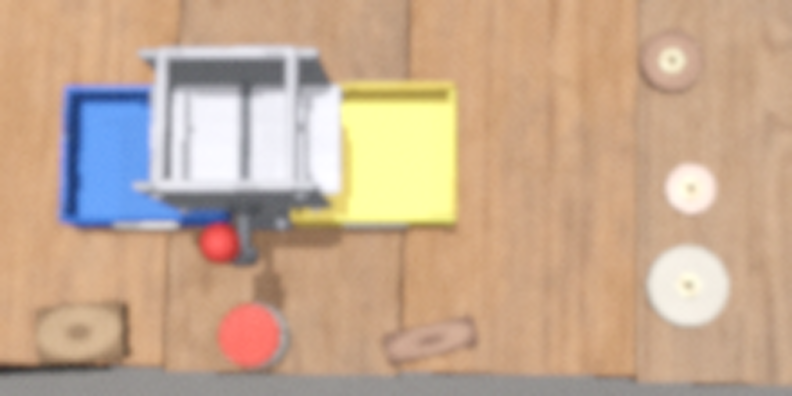

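View pics/c2.png

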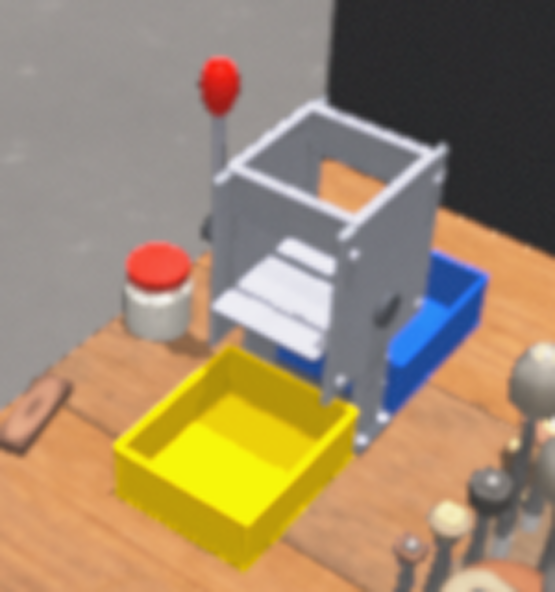

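The crops show the mouth's inner edges at crop1 x 168–287, y 58–180. The knob is at crop1 (219,242), the pink wheel at crop1 (690,188), and the outer bin corners at (65,86), (62,222), (456,84) and (456,222). The knob leans slightly towards blue. Blue is on +y.

Run:
```python
from h import *
import pickle
S=pickle.load(open("s0.pkl","rb")); t,c=S["top"],S["scene"]
P=lambda x,y:(190+(x+.5)/3.6-.5,160+(y+.5)/3.6-.5)
Q=lambda x,y:(280+(x+.5)/3.7-.5,110+(y+.5)/3.7-.5)
print("pink top",onz(t,*P(690,188),9),"scene",onz(c,264.6,299.9,9), "grey",onz(t,*P(688,286),15),"brown",onz(t,*P(671,62),12))
k=tri(ray(t,*P(219,242)),ray(c,339,132.4));print("knob",k,proj(t,k)-P(219,242),proj(c,k)-(339,132.4))
b=[onz(t,*P(*p),50)[:2] for p in((65,86),(62,222),(456,84),(456,222))];print("bins",np.round(b),np.mean(b,0))
m=[onz(t,*P(*p),218)[:2] for p in((168,58),(168,180),(287,58),(287,180))];print("mouth",np.round(m),np.mean(m,0))
m=[onz(c,*Q(*p),218)[:2] for p in((317,108),(430,153),(348,215),(240,170))];print("mouth scene",np.round(m),np.mean(m,0))
print("jar",onz(t,*P(251,335),60), tri(ray(t,*P(251,335)),ray(c,322.4,182)))
```

```text
pink top [ 536.95314725 -120.00417465    9.        ] scene [ 540.20314739 -122.44726547    9.        ] grey [ 456.51883487 -117.27894572   15.        ] brown [ 641.30322414 -104.00389495   12.        ]
knob [466.64410213 226.25775833 238.42704457] [0.11172277 0.12487422] [ 0.16302441 -0.02889395]
bins [[603. 386.]
 [494. 382.]
 [612.  73.]
 [501.  71.]] [552.65445893 228.23030156]
mouth [[594. 271.]
 [510. 266.]
 [596. 189.]
 [511. 186.]] [552.62501868 227.88947189]
mouth scene [[514. 270.]
 [599. 273.]
 [596. 186.]
 [518. 182.]] [556.79381489 227.60188368]
jar [409.06549925 227.76609313  60.        ] [409.73885259 229.2719594   53.50433765]
```

```bash
cat >> h.py <<'E'
O=np.array([554.,228.]); yaw=np.radians(1.5)
X=np.array([np.cos(yaw),np.sin(yaw)]); Y=np.array([-X[1],X[0]])
def sp(x,y,z): return np.r_[O+x*X+y*Y,z]
def rotd(a):  # tool down, closing axis at angle a (deg) from world y
    a=np.radians(a); y=np.array([-np.sin(a),np.cos(a),0]); z=np.array([0,0,-1.]); return np.c_[np.cross(y,z),y,z]
def push(th,r=107,d=12,w=11):
    return sp(-88, r*np.sin(th)-d*np.cos(th)-w, 120+r*np.cos(th)+d*np.sin(th))
E
python3 - <<'E'
from h import *
p=ctrl.current_position()
best=[(abs(q-np.array(ctrl.current_qpos())).max(),a) for a in(91.5,-88.5) if (q:=ctrl.ik(push(-.25)+[0,0,90],rotd(a))) is not None]
print(best); R=rotd(min(best)[1])
ctrl.servo_line([p[0],p[1],350],speed=250)
ctrl.goto(push(-.25)+[0,-15,110],R)
eoat.clamp(20)
ctrl.servo_line(push(-.25)+[0,-15,0],speed=200,threshold=10)
print(ctrl.current_t(),ctrl.current_position(),ctrl.current_ft_force())
for th in(-.1,.15,.4,.6,.8,.95,1.08):
    hit=ctrl.servo_line(push(th),speed=120,threshold=15)
    print(th,hit,np.round(ctrl.current_position()-push(th),1),np.round(ctrl.current_ft_force(),1))
    if hit: break
s=snap("scene","pics/s1.png")
cv2.imwrite("pics/s1c.png",cv2.resize(s["image"][70:270,260:460],None,fx=2.5,fy=2.5)[:,:,::-1]); print(ctrl.current_t())
E
```

```text
[(np.float64(25.23047024636562), -88.5)]
4.0167 [467.93528995 161.81926729 221.70066491] [ 0.2595859  -0.97227034  0.5352386 ]
-0.1 False [0.3 0.5 0.7] [-0.3  0.1  0.7]
0.15 False [-0.1  0.2 -0.1] [ 0.1 -1.1  0.3]
0.4 False [-0.4  0.5 -0.4] [ 1.  -0.4  0.2]
0.6 False [-0.5  0.5 -0.4] [-0.   0.3  0.2]
0.8 False [-0.7  0.8 -0.8] [-0.4 -0.3 -0.2]
0.95 False [-0.7  0.6 -0.9] [0.1 0.1 0.6]
1.08 True [ 2.2 -3.3  2. ] [-1.3 -4.6  7.2]
6.3667
```

View pics/s1c.png

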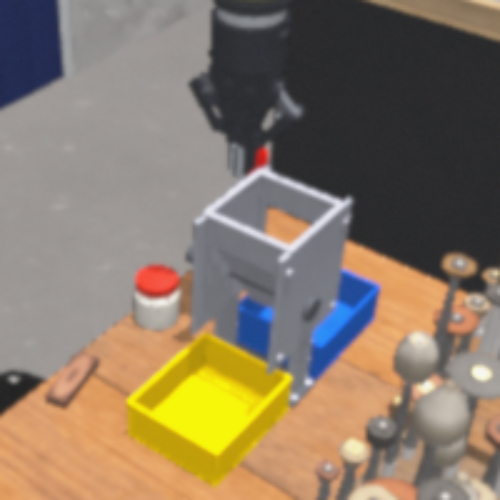

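The plate is now tilted towards the blue side, and the knob is pressed over at crop (262,158). I'll back off, check the knob angle, and move above the wheel.

Run:
```python
from h import *
p=np.array(ctrl.current_position())
ctrl.servo_line(p+[0,-25,25],speed=200)
ctrl.servo_line(p+[0,-60,130],speed=300)
eoat.let_go()
w=np.array([538.3,-121,0])
R=rotd(0) 
ctrl.goto(w+[0,0,150],R)
t,c=snap("top","pics/t2.png"),snap("scene","pics/s2.png"); s=snap("wrist","pics/w2.png")
import pickle; pickle.dump((t,c,s),open("s2.pkl","wb"))
cs=[]
for im,roi in((t,(190,200,300,240)),(c,(280,100,430,200))):
    h=cv2.cvtColor(im["image"],cv2.COLOR_RGB2HSV); m=cv2.inRange(h,(0,170,110),(6,255,255))|cv2.inRange(h,(172,170,110),(179,255,255))
    x0,y0,x1,y1=roi; n,_,st,ce=cv2.connectedComponentsWithStats(m[y0:y1,x0:x1]); 
    L=[(ce[i]+[x0,y0],st[i,4]) for i in range(1,n) if st[i,4]>8]; print(L); cs.append(L)
k=tri(ray(t,*cs[0][0][0]),ray(c,*cs[1][0][0])); print("knob?",k, "expected",sp(-88,119*np.sin(1),120+119*np.cos(1)))
print(ctrl.current_t(),proj(s,w+[0,0,9]))
```

```text
[(array([217.13043478, 229.56521739]), np.int32(23))]
[(array([361.09210526, 133.32894737]), np.int32(76)), (array([322.33333333, 182.00694444]), np.int32(144))]
knob? [464.4788016  319.3880825  189.53106758] expected [463.40892545 325.79716196 184.2959744 ]
10.1833 [319.22691672 185.03777847]
```

View pics/w2.png

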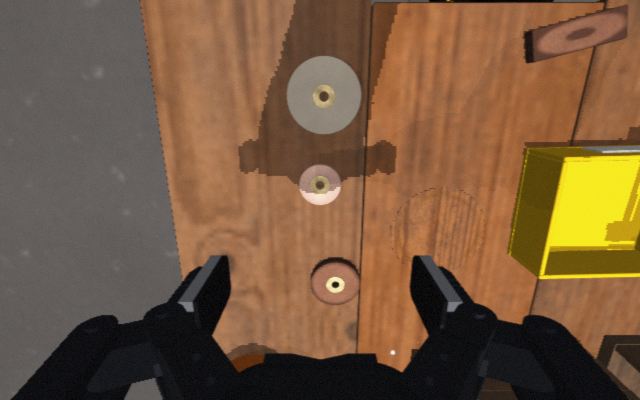

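The wrist view shows the pink wheel at (320,184.5), within 1 px of the prediction. The knob estimate came out at about 0.93 rad, so I'll check that more closely before grasping.

Run:
```python
from h import *
import pickle
t,c,s=pickle.load(open("s2.pkl","rb"))
out=[]
for im,(x0,y0) in((t,(190,180)),(c,(310,90))):
    k=7; v=cv2.resize(im["image"][y0:y0+80,x0:x0+57],None,fx=k,fy=k,interpolation=cv2.INTER_CUBIC)[:,:,::-1].copy()
    for th,col in((.9,(0,255,0)),(1.,(255,255,0))):
        a=[tuple(np.int32((proj(im,sp(-88,r*np.sin(th),120+r*np.cos(th)))-[x0,y0]+.5)*k)) for r in(0,139)]
        cv2.line(v,tuple(map(int,a[0])),tuple(map(int,a[1])),col,1)
    out.append(v)
cv2.imwrite("pics/k2.png",np.hstack(out))
```

```text
(no output)
```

View pics/k2.png

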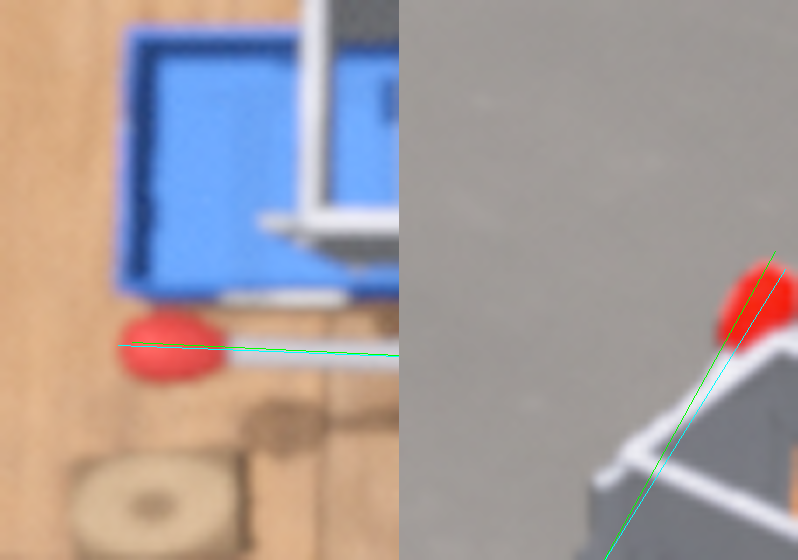

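The hopper rim hides the lower part of the knob in the scene view, which biases the estimate. The visible knob lies on the 1.0 rad line, so the lever is at its stop. Next is the grasp.

Run:
```python
from h import *
w=np.array([538.3,-121,0])
ctrl.servo_line(w+[0,0,20],speed=150)
print(ctrl.servo_line(w+[0,0,1],speed=40,threshold=8),ctrl.current_position())
eoat.clamp(40)
print(ctrl.current_grip_width(),ctrl.current_finger_force(),ctrl.current_ft_force())
ctrl.servo_line(w+[0,0,60],speed=100)
print(ctrl.current_grip_width(),ctrl.current_finger_force())
snap("wrist","pics/w3.png"); print(ctrl.current_t())
```

```text
False [ 538.19924998 -121.1001673     0.84395524]
0.4386584553964969 39.67501938343048 [-0.08310261  0.23082359  5.81596384]
0.43578420211600816 40.070199966430664
13.1333
```

View pics/w3.png

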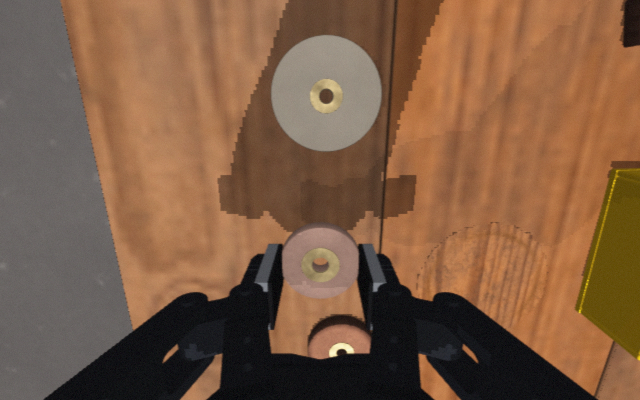

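The pink wheel is held centred at (320,262). I'll carry it to the hopper and release it.

Run:
```python
from h import *
w=np.array([538.3,-121,0])
ctrl.servo_line(w+[0,0,320],speed=250)
ctrl.goto(sp(0,0,320),rotd(1.5))
print(ctrl.servo_line(sp(0,0,226),speed=120,threshold=10),ctrl.current_position(),ctrl.current_grip_width())
eoat.let_go(); ctrl.wait(.3)
ctrl.servo_line(sp(0,0,330),speed=200)
ctrl.goto(sp(-20,-250,330),rotd(1.5)); ctrl.wait(.5)
a=snap("top","pics/t4.png")["image"][160:270,180:400]; b=snap("scene","pics/s4.png")["image"][110:270,220:440]
v=np.vstack([cv2.resize(a,(600,300)),cv2.resize(b,(412,300))[:, :] if 0 else cv2.copyMakeBorder(cv2.resize(b,(412,300)),0,0,0,188,0)])
cv2.imwrite("pics/f4.png",v[:,:,::-1]); print(ctrl.current_t())
```

```text
False [554.56936126 228.06414785 226.90306121] 0.4390218677601922
19.6583
```

View pics/f4.png

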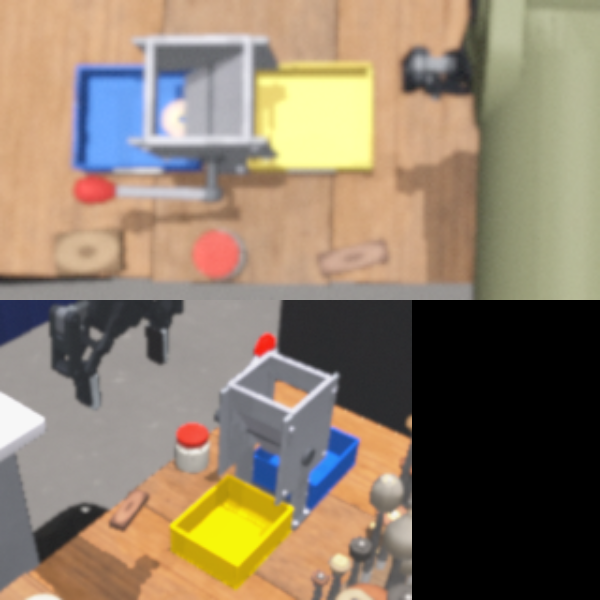

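The top crop shows the pink wheel inside the blue bin, at crop (175,118), partly hidden by the hopper wall and plate edge. I'll take one confirming look from above the blue side.

Run:
```python
from h import *
ctrl.goto(sp(-10,0,360),rotd(1.5))
ctrl.goto(sp(0,170,340),rotd(1.5)); ctrl.wait(.2)
s=snap("wrist","pics/w5.png"); print(ctrl.current_t())
for n,p in(("bin corners",[sp(x,y,50) for x in(-55,55) for y in(27,157)]),): print([np.round(proj(s,q)) for q in p])
```

```text
21.625
[array([215., 116.]), array([312., 116.]), array([223., 194.]), array([313., 194.])]
```

View pics/w5.png

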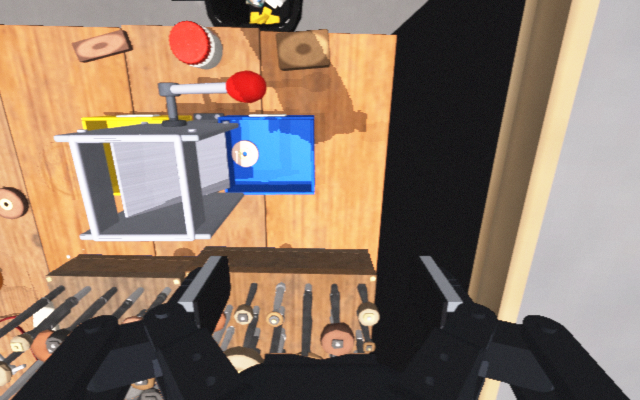

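The wheel lies flat in the blue bin at (244,154), inside corners (215–313, 116–194), and the lever is still fully over to the blue side.

```bash
python3 -c "
from bench import ctrl, cam, eoat
print(ctrl.hand_in())"
```

```text
the job is handed in; nothing more can be done
None
```

The job is handed in: the lever is fully over to the blue (left) side, and the last picture shows the pink wheel lying flat in the blue bin at about 21.6 s of the 56 s allowed.

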